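Swing the reading lamp over the notepad and switch it on

TASK

Get the notepad lit for writing: with a finger against the lamp's arm, gently push the arm round until the shade is over the middle of the notepad, then press the switch on the lamp's foot and let go of it. Grip and lift nothing, keep off the shade itself, and leave the lamp's foot, the notepad and the other things on the table where they stand.

Things in the scene. Friction and masses are not known exactly. Their poses are not given: they have to be found in the camera images.
- lamp: Freestanding reading lamp of black steel, 2.4 kg: a flat foot 215 x 140 x 18 mm with an upright column 14 mm thick. It stands loose on the table. Origin: on the column's axis at the underside of the foot; z up along the column. The foot reaches from x = -150 to +65 mm and y = -70 to +70 mm in this frame. The column and its swivel collar (25 mm wide) end 298 mm above the table
- lamp_swing (a joint): angle of the lamp's arm about the column's axis (rad), growing anticlockwise seen from above. 0: the arm points along +x of lamp; stops at -1.3 and +1.3. The swivel is stiff with friction of about 0.12 N m and has no spring: the arm stays where it is left. Pushing it takes about 1 N
- lamp_arm: The lamp's level arm: a black tube 11 mm thick, its axis 282 mm above the table. Origin: on the column's axis at the tube's axis; x points outward along the tube to the shade. The tube is bare from 15 to 150 mm out from the column's axis (the shade begins below it at 155 mm) and a stub reaches 46 mm out on the other side
- lamp_shade: White dome shade, open below, hanging under the arm's end: rim 130 mm across, 200 mm above the table; top 266 mm above the table. Origin: the centre of the rim, 220 mm out from the column's axis; it turns with the arm
- lamp_switch_top (a point): centre of the top of the lamp's switch: a round metal push button 26 mm wide in a low housing on the foot, its top 40 mm above the table, 115 mm from the column on the side away from the arm (at x = -115 mm in lamp). It is pressed straight down
- lamp_switch (a joint): how far the switch is pressed (m): 0 out, 0.006 fully down; a spring of about 4 N at full travel brings it back
- notepad: Wire-bound notepad, white pages, 105 x 148 mm and 10 mm thick, 0.16 kg, lying loose on the table about 220 mm from the lamp's column, on one side or the other of where the arm points at the start. Origin: centre of its underside; y along its long side
- dish: White ceramic dish, 120 mm wide and 24 mm high, with small things in it, lying loose at the other side of the arm. Leave it. Origin: centre of its underside
- clock: Round beige alarm clock, 100 mm wide, 46 mm deep and 109 mm high, loose. Leave it. Origin: centre of its underside
- candle: Candle in a glass jar, 74 mm wide and 80 mm high, loose. Leave it. Origin: centre of its underside
- tumbler: Empty drinking glass, 68 mm wide and 95 mm high, loose. Leave it. Origin: centre of its underside
There are look-alikes about, which are no part of the job. Of the things like the notepad, leave any that is green; of the rest the smaller one is meant.

How it is judged (in metres and radians):
On the way, in this order (a step that is already met when the one before it is completed fails the run):
1. the shade has been brought over the middle of the notepad and rests there (horizontal distance between lamp_shade and notepad below 0.035 m and velocity of joint lamp_swing between -0.1 and 0.1 rad/s), for 0.2 s.
2. the switch is pressed down (value of joint lamp_switch above 0.004 m), for 0.05 s.
At the end, for the whole second after the job is handed in: The shade's centre is within 35 mm of the notepad's centre seen from above, at rest; the switch was then pressed (4 of 6 mm) and is out again; lamp foot and notepad moved less than 20 mm, dish, clock, candle and tumbler less than 30 mm; lamp upright (horizontal distance between lamp_shade and notepad below 0.035 m and value of joint lamp_switch below 0.002 m and distance of each of lamp, notepad from where it was at the start of the episode below 0.02 m and angle between lamp's own z axis and vertical below 0.05 rad and linear speed of lamp_shade below 0.02 m/s and distance of each of dish, clock, candle, tumbler from where it was at the start of the episode below 0.03 m); the robot touches nothing.
It fails at once if the lamp's foot is shoved, lifted or tipped (distance of lamp from where it was at the start of the episode above 0.02 m or angle between lamp's own z axis and vertical above 0.1 rad).
It fails at once if the lamp's arm is shoved hard (over 30 N) (contact force between the fingers and lamp_arm above 30 N).
It fails at once if the lamp's arm is pinched between the fingers (contact force between the fingers and lamp_arm above 2 N and y of the grasp point in the frame of lamp_arm between -0.004 and 0.004 m and z of the grasp point in the frame of lamp_arm between -0.02 and 0.02 m).
It fails at once if the shade itself is pushed (over 2 N) (contact force between any of the fingers, the arm and lamp_shade above 2 N).
It fails at once if the notepad (over 20 mm), dish, clock, candle or tumbler (over 30 mm) is moved or lifted (distance of notepad from where it was at the start of the episode above 0.02 m or distance of any of dish, clock, candle, tumbler from where it was at the start of the episode above 0.03 m).
It also fails if it takes over 56 s, if anything falls off the work surface, if the arm or the gripper's body presses on something with over 40 N, if the wrist force passes 120 N, or if a joint passes its speed limit or range.

ROBOT

A 7-joint arm with a two-finger parallel gripper is mounted at the origin on the work surface. World frame = base frame: x ahead of the robot, y to its left, z up, the work surface at z = 0. Lengths are in m, angles in degrees, forces in N, time in s.
With the tool pointing down it reaches from about 0.425 to 0.875 m from the base axis. Payload 4.7 kg.
Tool frame: the origin (TCP) lies on the mounting face of the last link; the fingertips stand 182 mm ahead of it and the grasp point (between the pads) lies 164 mm ahead of it; z points along the fingers, x is the direction in which the jaws open and shut, and the axes are right-handed (so a half turn about z gives the same grasp; the last joint's range is limited). The gripper opens to 87 mm and grips with 3 to 60 N. Pads are 19 mm wide; open, the fingers measure 117 mm over their backs; the gripper's body (75 mm by 190 mm) begins 51 mm behind the grasp point.
Start: joints at [70.25, 18.392, -4.016, 83.108, 1.295, 78.541, -3.26], TCP at [0.228, -0.609, 0.405] pointing down, gripper open.
Joint ranges: [-163.93, 163.93], [-17.29, 119.83], [-79.2, 71.16], [3.27, 140.29], [-89.18, 269.18], [5.43, 117.66], [-154.24, 154.24]. Speed limits (degrees/s): [147.25, 147.25, 180, 180, 180, 180, 180].

INTERFACE

Orientations are given as [roll, pitch, yaw] about the fixed x, y, z axes, in that order (R = Rz(yaw) Ry(pitch) Rx(roll)).
In Python, from cell import status, cams, env, outline_of, landmark_of gives the robot as it stands. The module is installed in compiled form; this text tells all that it offers.
- The arm moves only by the tool jog_arm, never from a script. Its argument "rows" is a list of rows, each a list of 7 numbers: the closure, from 0 (fully open) to 1 (shut), then the shift along the tool's x, y, z in m, then the turn, a rotation vector about the tool's x, y, z in degrees. A call has 1 to 12 rows; each row shifts and turns the commanded pose from where the row before left it, along the tool's axes as they then stand; what a row does not reach is not made up. A row lasts 1/12 s, in which the tool goes at most 41.7 mm and 7.16 degrees, less where a joint would pass 70% of its speed; a pose out of reach is approached as far as the arm can. A call with a gripper value outside its range is refused whole. The fingers move at their own pace and stop on an object; "grip_force" is the grip in N (left out, the last holds). Time passes only in rows, so rows that do not move let the fingers close. It gives the time, the measured TCP pose, the force and the opening at its end, in the units of the state.
- status.get_obs(): the state, without advancing time (a new reading comes with each control period).
- cams.read_camera(name): name is "side" or "top" or "wrist"; returns (picture, depth): 384x512x3 uint8, red, green, blue; 384x512 float32, m along the optical axis (not along the pixel's ray), 0 where there is no reading.
- cams.camera_params(name): a dict with "vfov" (degrees; the focal length in pixels is half the picture's height over the tangent of half this angle, whatever the lens; pixels are square), "cx", "cy" (the principal point, pixels), "k1" (the pictures are not rectified: a ray, as slopes to the right and down, at radius r is drawn at 1 + k1 r^2 times it, then the intrinsics apply), "eye" and "attitude" of the camera in the world. Camera axes: x right, y up, looking along -z (the intrinsics and any distortion apply to the point x, -y, -z); pixel columns grow to the right and rows downward; lengths in m; the calibration is good to about 2 mm. A picture is of the moment at which its call begins: read the wrist's pose just before it. camera_params takes no time and is no camera call; for the wrist camera it gives the pose at the moment of the call.
- env.sign_off(): hands the job in, once; it reports no verdict.
Trained networks look in the newest picture that a camera, given by its name, has taken for a name from the list of things; names that differ only in an ending like _2 or _b are one class to them, and where a whole thing is asked for, a point or a joint stands for the part that bears it (a point fixed in the world has none). Each returns a list of dicts, best first, with "conf" (0 to 1); they miss things now and then, are a little off and sometimes report something else, mostly with a low value. They report only what shows in the picture. A call takes as long as a camera call. They do not tell look-alikes from the thing itself.
- outline_of(camera, name): "pixels" (384x512 bool, what is visible of it) and "box" ([left, top, right, bottom] in pixels, round what is visible of it).
- landmark_of(camera, name): "position" ([row, column] in pixels: a listed point, or the origin of a listed thing).
The state is a dict: "time_s": time; "qpos": joint angles; "joint_velocities": joint speeds; "effort": joint torques, N m; "tool_pos": TCP position; "tool_rot": TCP orientation; "force": force on the tool from outside, world axes, zero at the start; "wrist_torque": the same for the moment, N m; "grip_width": finger opening in m.
Only numpy, scipy, OpenCV 4.12 (cv2) and the standard library are available. Lean on these libraries where they do the work, as an engineer would, in place of code of your own. Each camera call takes 0.05 s, during which the arm holds its last target. There are 200 camera calls.

## Working session

There is one attempt and no reset: what is moved stays moved. The work goes in short steps, Python scripts to look and compute and a tool call to move; the robot and the scene stay as the last step left them, time stands still between calls to the robot, and variables do not carry over. Pictures are saved under pics/ and viewed, about 8 in all and at most 12, crops included, and the job is handed in when it is done.

Besides the shell and the picture viewer there is one more tool, called after "Emit:" by a JSON object that holds its "name" and its "arguments", one argument or row to a line. jog_arm: Moves the arm, as the interface text tells. Its arguments: {"type":"object","properties":{"rows":{"type":"array"},"grip_force":{"type":"number"}},"required":["rows"]}

```bash
mkdir -p pics
cat > h.py <<'E'
import numpy as np, cv2
from scipy.spatial.transform import Rotation as R
from cell import status, cams, env, outline_of, landmark_of
def rot(a):
    a=np.array(a,float)
    return a if a.shape==(3,3) else R.from_euler('xyz',a,degrees=True).as_matrix()
def world(p,rc,d):
    """p camera params, rc Nx2 (row,col), d depth -> world Nx3"""
    f=192/np.tan(np.radians(p['vfov']/2)); rc=np.atleast_2d(rc).astype(float)
    u=np.c_[(rc[:,1]-p['cx'])/f,(rc[:,0]-p['cy'])/f]; s=u.copy()
    for _ in range(20): s=u/(1+p['k1']*(s**2).sum(1,keepdims=True))
    d=np.broadcast_to(d,len(rc))
    return np.array(p['eye'])+(np.c_[s[:,0],-s[:,1],-np.ones(len(s))]*d[:,None])@rot(p['attitude']).T
def atz(p,rc,z):
    a=world(p,rc,1.0); e=np.array(p['eye']); v=a-e
    return e+v*((z-e[2])/v[:,2])[:,None]
E
python3 - <<'E'
from h import *
for c in ['top','side']:
    im,d=cams.read_camera(c); p=cams.camera_params(c); print(c,p)
    cv2.imwrite(f'pics/{c}0.png',im[:,:,::-1]); np.savez(f'{c}0.npz',im=im,d=d)
    for n in ['lamp','lamp_arm','lamp_shade','lamp_switch_top','notepad','dish','clock','candle','tumbler']:
        for r in landmark_of(c,n)[:3]:
            rc=np.array(r['position']); i,j=np.clip(rc.round().astype(int),0,[383,511])
            print(c,n,rc.round(),round(r['conf'],2),world(p,rc,d[i,j]).round(3))
print(status.get_obs())
E
```

```text
top {'vfov': 54.17478823605708, 'cx': 255.84659373084395, 'cy': 188.68207695975167, 'k1': 0.03368924459278751, 'eye': array([ 0.51203939, -0.03333161,  1.28838364]), 'attitude': array([ 3.77062970e+00,  2.32963832e-03, -8.95607002e+01])}
top lamp [188. 187.] 0.92 [[0.593 0.187 0.087]]
top lamp [258. 340.] 0.34 [[ 0.364 -0.319  0.005]]
top lamp_arm [182. 170.] 0.78 [[ 0.512 -0.033  1.288]]
top lamp_shade [191. 252.] 0.79 [[ 0.573 -0.022  0.282]]
top lamp_switch_top [184. 151.] 0.6 [[0.608 0.316 0.045]]
top notepad [162. 241.] 0.73 [[0.69  0.02  0.007]]
top notepad [122. 183.] 0.56 [[0.825 0.221 0.01 ]]
top notepad [264. 163.] 0.55 [[0.339 0.277 0.012]]
top dish [230. 238.] 0.7 [[0.455 0.026 0.006]]
top clock [200. 356.] 0.8 [[ 0.555 -0.349  0.098]]
top tumbler [258. 341.] 0.81 [[ 0.363 -0.322  0.005]]
top tumbler [182. 172.] 0.63 [[0.594 0.188 0.299]]
side {'vfov': 54.49658933792595, 'cx': 259.73313136804256, 'cy': 191.87412076011154, 'k1': -0.07494183829737666, 'eye': array([ 0.47451422, -0.71313405,  0.88013467]), 'attitude': array([43.20009666,  1.23452158, -8.75777992])}
side lamp
[... 511 characters left out ...]
  0.048]]
{'time_s': 1.0, 'qpos': array([70.2491396 , 18.39037969, -4.01797999, 83.10910182,  1.29483061,
       78.53935375, -3.2614453 ]), 'joint_velocities': array([-0.04450277,  0.06475265, -0.01403022,  0.03658642,  0.01731086,
       -0.05014027, -0.01802451]), 'effort': array([ 5.92596407e-04, -4.91117334e+01, -4.02867990e-01, -3.12776256e+01,
       -6.37937430e-02,  3.36149172e-02,  1.62720448e-05]), 'tool_pos': array([ 0.2282569 , -0.60860188,  0.40479069]), 'tool_rot': array([ 1.79998014e+02, -6.29631213e-03, -6.94400040e+01]), 'force': array([-0.01696626, -0.66641932,  0.12479309]), 'wrist_torque': array([-0.04201907, -0.0215275 ,  0.01953732]), 'grip_width': 0.08724731791199147}
```

```bash
python3 -c "
import cv2,numpy as np
a=cv2.imread('pics/top0.png');b=cv2.imread('pics/side0.png')
cv2.imwrite('pics/both0.png',cv2.resize(np.vstack([a,b]),(400,600)) if 0 else cv2.resize(np.hstack([a,b]),(800,300)))"
```

```text
(no output)
```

View pics/top0.png

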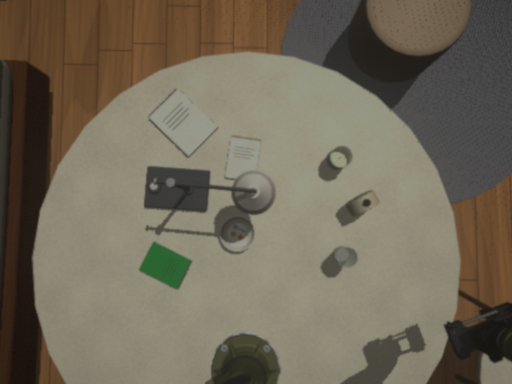

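View pics/side0.png

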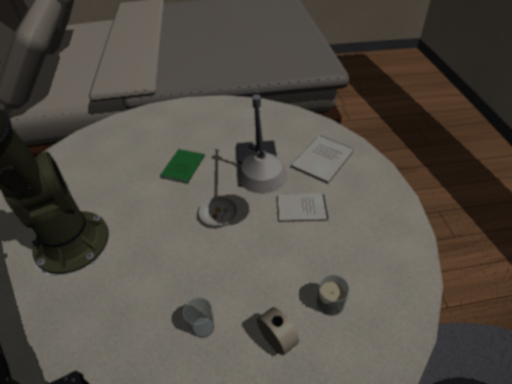

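```bash
python3 - <<'E'
from h import *
rr,cc=np.mgrid[0:384,0:512]; rc=np.c_[rr.ravel(),cc.ravel()]
for c in ['top','side']:
    z=np.load(c+'0.npz'); p=cams.camera_params(c); P=world(p,rc,z['d'].ravel()); ok=z['d'].ravel()>0
    def rect(n,m):
        Q=P[m]; r=cv2.minAreaRect(Q[:,:2].astype(np.float32)*1000); print(c,n,m.sum(),np.round(r[0],1),np.round(r[1],1),round(r[2],1),'z',np.median(Q[:,2]).round(4))
    # table z bias
    t=ok&(abs(P[:,0]-.55)<.1)&(abs(P[:,1]+.18)<.05); print('table z',np.median(P[t,2]))
    near=lambda x,y,r:ok&(np.hypot(P[:,0]-x,P[:,1]-y)<r)
    top=near(.594,.188,.04)&(P[:,2]>.27); print(c,'col/arm',top.sum(), P[top][:,:2].mean(0) if top.any() else '')
    a=near(.594,.188,.3)&(P[:,2]>.272)&(P[:,2]<.31)
    Q=P[a]; l=cv2.fitLine(Q[:,:2].astype(np.float32),cv2.DIST_HUBER,0,.001,.001).ravel(); print(c,'arm line',a.sum(),l, 'y range',Q[:,1].min(),Q[:,1].max(),'z',np.median(Q[:,2]))
    s=near(.573,-.03,.1)&(P[:,2]>.195)&(P[:,2]<.27); rect('shade',s)
    s=near(.605,.30,.03)&(P[:,2]>.03)&(P[:,2]<.06); 
    if s.any(): rect('switch',s); rect('switchtop',s&(P[:,2]>.037))
    # bright mask for notepad, dark mask for foot
    g=cv2.cvtColor(z['im'],cv2.COLOR_RGB2GRAY).ravel()
    for o in outline_of(c,'notepad')[:3]:
        m=o['pixels'].ravel()&ok&(P[:,2]<.03); rect('notepad %.2f'%o['conf'],m); print(np.median(z['im'].reshape(-1,3)[m],0))
    m=near(.6,.23,.2)&(P[:,2]>.01)&(P[:,2]<.026)&(g<60); rect('foot',m)
E
python3 -c "
import cv2
a=cv2.imread('pics/top0.png')[125:255,135:285];cv2.imwrite('pics/topz.png',cv2.resize(a,None,fx=4.5,fy=4.5,interpolation=cv2.INTER_CUBIC))"
```

```text
table z 0.0005548932892709413
top col/arm 163 [0.59230515 0.18795577]
top arm line 484 [0.08883262 0.99604654 0.5853072  0.1086608 ] y range -0.03326247844140638 0.240736317358445 z 0.2870444603257545
top shade 1422 [574.3 -23.1] [128.  124.7] 0.5 z 0.2408
top switch 70 [599.1 309.6] [36.6 30.2] 67.3 z 0.0365
top switchtop 35 [599.2 309.2] [22.5 18.4] 68.4 z 0.0401
top notepad 0.97 1460 [336.9 270.6] [149.1 113.7] 64.1 z 0.0098
[44. 99. 50.]
top notepad 0.79 1151 [703.5  13.2] [107.1 150.8] 82.1 z 0.0103
[150. 151. 136.]
top notepad 0.68 2457 [830.2 223.9] [207.3 150.7] 46.3 z 0.0136
[150. 151. 136.]
top foot 842 [582.6 195.6] [284.2 155.8] 77.5 z 0.0178
table z 0.0008661150316656152
side col/arm 118 [0.58930807 0.18602175]
side arm line 361 [0.08848721 0.9960773  0.5816163  0.09919978] y range -0.033601106925200575 0.24307938323469136 z 0.2871248978555424
side shade 1532 [567.9 -35.2] [101.3 127.5] 76.7 z 0.2376
side switch 33 [587.9 305.9] [17.6 31.1] 6.1 z 0.0345
side switchtop 15 [591.  311.8] [10.1 20. ] 6.1 z 0.0406
side notepad 0.78 886 [335.  273.3] [148.2 105.1] 64.4 z 0.0115
[27. 70. 35.]
side notepad 0.73 1376 [700.9  20.5] [123.3 153. ] 81.3 z 0.0111
[124. 121. 115.]
side notepad 0.66 1589 [828.5 228.1] [216.2 143.1] 45.5 z 0.0144
[124. 121. 116.]
side foot 438 [559.1 222.1] [281.3 238.9] 23.3 z 0.0199
```

View pics/topz.png

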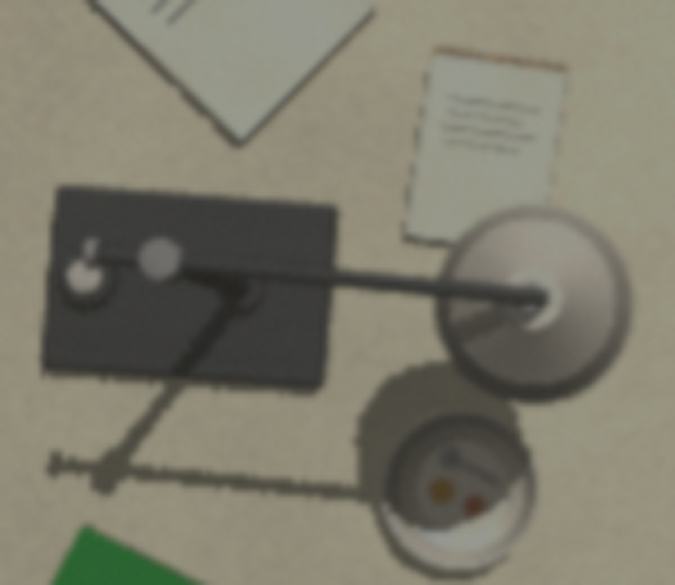

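Emit:
{"name": "jog_arm", "arguments": {
  "rows": [
    [1,0,0,0,0,0,-6.944],
    [1,0,0,0,0,0,-6.944],
    [1,0,0,0,0,0,-6.944],
    [1,0,0,0,0,0,-6.944],
    [1,0,0,0,0,0,-6.944],
    [1,0,0,0,0,0,-6.944],
    [1,0,0,0,0,0,-6.944],
    [1,0,0,0,0,0,-6.944],
    [1,0,0,0,0,0,-6.944],
    [1,0,0,0,0,0,-6.944],
    [1,0,0,0,0,0,0]
  ],
  "grip_force": 10
}}

```text
time_s: 2.02
tool_pos: [0.2281, -0.6087, 0.4048]
tool_rot: [180.0, -0.0, 0.2]
force: [-0.5, 0.4, -0.4]
grip_width: 0.0217
```

Emit:
{"name": "jog_arm", "arguments": {
  "rows": [
    [1,0.0143,-0.0258,-0.0035,0,0,0],
    [1,0.0143,-0.0258,-0.0035,0,0,0],
    [1,0.0143,-0.0258,-0.0035,0,0,0],
    [1,0.0143,-0.0258,-0.0035,0,0,0],
    [1,0.0143,-0.0258,-0.0035,0,0,0],
    [1,0.0143,-0.0258,-0.0035,0,0,0],
    [1,0.0143,-0.0258,-0.0035,0,0,0],
    [1,0.0143,-0.0258,-0.0035,0,0,0],
    [1,0.0143,-0.0258,-0.0035,0,0,0],
    [1,0.0143,-0.0258,-0.0035,0,0,0],
    [1,0.0143,-0.0258,-0.0035,0,0,0],
    [1,0.0143,-0.0258,-0.0035,0,0,0]
  ]
}}

```text
time_s: 3.02
tool_pos: [0.4003, -0.2976, 0.4472]
tool_rot: [180.0, -0.0, -0.2]
force: [0.2, -0.1, 0.1]
grip_width: 0.0012
```

Emit:
{"name": "jog_arm", "arguments": {
  "rows": [
    [1,0.0042,-0.032,0,0,0,0],
    [1,0.0042,-0.032,0,0,0,0],
    [1,0.0042,-0.032,0,0,0,0],
    [1,0.0042,-0.032,0,0,0,0],
    [1,0.0042,-0.032,0,0,0,0],
    [1,0.0042,-0.032,0,0,0,0],
    [1,0.0042,-0.032,0,0,0,0],
    [1,0.0042,-0.032,0,0,0,0],
    [1,0.0042,-0.032,0,0,0,0],
    [1,0.0042,-0.032,0,0,0,0],
    [1,0.0042,-0.032,0.003,0,0,0],
    [1,0,0,0,0,0,0]
  ]
}}

```text
time_s: 4.02
tool_pos: [0.4457, 0.0602, 0.4441]
tool_rot: [-179.9, -0.1, 0.4]
force: [-0.5, -0.0, -0.9]
grip_width: 0.0006
```

Emit:
{"name": "jog_arm", "arguments": {
  "rows": [
    [1,0.02,-0.007,0,0,0,0],
    [1,0.02,-0.007,0,0,0,0],
    [1,0.02,-0.007,0,0,0,0],
    [1,0.01,-0.007,0,0,0,0],
    [1,0,0,0,0,0,0]
  ]
}}

```text
time_s: 4.43
tool_pos: [0.5174, 0.0817, 0.4435]
tool_rot: [-179.8, -0.0, -0.1]
force: [-0.9, 0.5, 0.2]
grip_width: 0.0004
```

Run:
```python
from h import *
ims=[cv2.resize(cams.read_camera(c)[0][80:270,120:370,::-1],None,fx=1.5,fy=1.5,interpolation=cv2.INTER_CUBIC) for c in ('top','side')]
cv2.imwrite('pics/pre.png',np.hstack(ims)); o=status.get_obs(); print(o['tool_pos'],o['qpos'])
```

```text
[0.51586957 0.0810045  0.44342004] [ 41.9237826    5.94224843 -56.75272107  96.18745522   4.97342775
  80.64494971 -15.56067066]
```

View pics/pre.png

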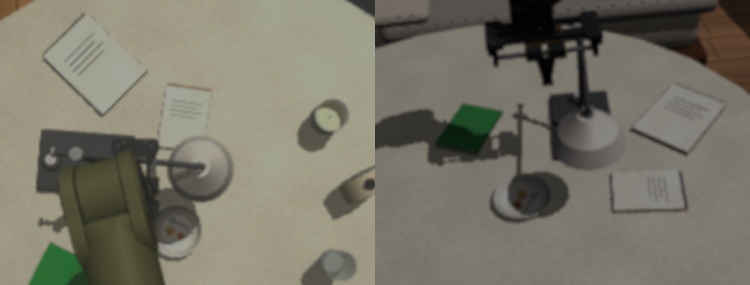

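Emit:
{"name": "jog_arm", "arguments": {
  "rows": [
    [1,0.012,0,0,0,0,0],
    [1,0.012,0,0,0,0,0],
    [1,0.01,0,0,0,0,0],
    [1,0.005,0,0,0,0,0],
    [1,0.004,0,0,0,0,0],
    [1,0.004,0,0,0,0,0],
    [1,0.004,0,0,0,0,0],
    [1,0.004,0,0,0,0,0],
    [1,0.004,0,0,0,0,0],
    [1,0.004,0,0,0,0,0],
    [1,0.004,0,0,0,0,0],
    [1,0.004,0,0,0,0,0]
  ]
}}

```text
time_s: 5.53
tool_pos: [0.5874, 0.0808, 0.4437]
tool_rot: [180.0, 0.0, -0.0]
force: [-1.6, -0.8, -0.2]
grip_width: 0.0003
```

```bash
cat > chk.py <<'E'
from h import *
rr,cc=np.mgrid[0:384,0:512]; rc=np.c_[rr.ravel(),cc.ravel()]
o=status.get_obs(); print('t',o['time_s'],'tcp',o['tool_pos'].round(4),'f',o['force'].round(2),'q',o['qpos'].round(0))
for c in ('top','side'):
    im,d=cams.read_camera(c); p=cams.camera_params(c); P=world(p,rc,d.ravel()); cv2.imwrite(f'pics/last_{c}.png',im[:,:,::-1])
    for n in ('lamp_shade','notepad','lamp'):
        for r in outline_of(c,n)[:3]:
            m=r['pixels'].ravel()&(d.ravel()>0); Q=P[m]
            if n=='lamp_shade': Q=Q[(Q[:,2]>.19)&(Q[:,2]<.27)]
            if n=='notepad': Q=Q[(Q[:,2]<.03)]
            if n=='lamp': Q=Q[(Q[:,2]<.03)&(Q[:,2]>.012)]
            if len(Q)<50: continue
            b=cv2.minAreaRect(Q[:,:2].astype(np.float32)*1000); print(c,n,round(r['conf'],2),len(Q),*[np.round(x,1) for x in b])
E
python3 chk.py
```

```text
t 5.5333 tcp [0.5874 0.0808 0.4437] f [-1.59 -0.83 -0.25] q [ 34.  18. -55.  87.  15.  83. -21.]
top lamp_shade 0.94 1392 [613.1 -22.8] [124.9 125.1] 90.0
top notepad 0.89 752 [707.3  13.7] [104.4 140.4] 82.4
top notepad 0.88 1472 [336.  273.4] [155.2 112.5] 62.5
top notepad 0.55 2187 [828.4 224.7] [204.1 140.4] 45.8
top lamp 0.8 724 [589.7 203.8] [283.3 138.3] 83.9
side lamp_shade 0.84 1521 [613.5 -32.2] [107.6 126.6] 81.4
side notepad 0.96 1638 [827.5 233.5] [220.2 154.2] 45.9
side notepad 0.74 1231 [699.4  14.7] [107.8 148.4] 80.9
side notepad 0.69 920 [333.4 280.2] [161.  113.3] 64.0
side lamp 0.9 888 [591.4 237.4] [218.8 135.9] 83.6
side lamp 0.46 465 [699.6  14.9] [107.3 146. ] 81.5
```

Emit:
{"name": "jog_arm", "arguments": {
  "rows": [
    [1,0.004,0,0,0,0,0],
    [1,0.004,0,0,0,0,0],
    [1,0.004,0,0,0,0,0],
    [1,0.004,0,0,0,0,0],
    [1,0.004,0,0,0,0,0],
    [1,0.004,0,0,0,0,0],
    [1,0.004,0,0,0,0,0],
    [1,0.004,0,0,0,0,0],
    [1,0.004,0,0,0,0,0],
    [1,0.003,0,0,0,0,0],
    [1,0.002,0,0,0,0,0],
    [1,0,0,0,0,0,0]
  ]
}}

```text
time_s: 6.93
tool_pos: [0.6286, 0.0807, 0.4436]
tool_rot: [-180.0, -0.0, -0.0]
force: [-1.0, 0.7, 1.0]
grip_width: 0.0005
```

```bash
python3 chk.py
```

```text
t 6.9333 tcp [0.6286 0.0807 0.4436] f [-0.98  0.68  1.01] q [ 30.  23. -54.  81.  19.  85. -23.]
top lamp_shade 0.88 1364 [692.1  -4. ] [126.9 121.8] 3.4
top notepad 0.89 1453 [335.7 272.9] [152.1 111.4] 63.7
top notepad 0.88 1352 [832.4 228.6] [194.6 149.3] 46.7
top notepad 0.67 190 [642.6  22. ] [99.7 33.2] 74.7
top lamp 0.73 1158 [598.3 265.1] [155.3 138.4] 85.7
side lamp_shade 0.76 1430 [684.1 -13.4] [100.6 128.7] 70.3
side lamp_shade 0.6 1469 [634.9  55.2] [112.7 281.8] 38.8
side notepad 0.8 922 [334.7 281.3] [166.4 112.4] 64.6
side notepad 0.71 1333 [700.4  20.2] [116.5 149.9] 82.4
side lamp 0.75 85 [ 683.9 -327.4] [20.9 63.7] 56.3
side lamp 0.66 1535 [676.3 233.8] [221.3 306. ] 85.1
side lamp 0.25 125 [ 375.7 -320.2] [51.8 56.5] 22.0
```

Emit:
{"name": "jog_arm", "arguments": {
  "rows": [
    [1,0.004,0,0,0,0,0],
    [1,0.004,0,0,0,0,0],
    [1,0.003,0,0,0,0,0],
    [1,0.002,0,0,0,0,0],
    [1,0,0,0,0,0,0],
    [1,0,0,0,0,0,0],
    [1,0,0,0,0,0,0],
    [1,0,0,0,0,0,0]
  ]
}}

```text
time_s: 8.0
tool_pos: [0.6411, 0.081, 0.4438]
tool_rot: [180.0, -0.0, -0.0]
force: [0.3, -0.7, -0.2]
grip_width: 0.0008
```

Emit:
{"name": "jog_arm", "arguments": {
  "rows": [
    [1,-0.01,0,0,0,0,0],
    [1,-0.02,0,0,0,0,0],
    [1,-0.02,0,0,0,0,0],
    [1,-0.02,0,0,0,0,0],
    [1,-0.02,0,0,0,0,0],
    [1,-0.02,0,0,0,0,0],
    [1,-0.01,0,0,0,0,0],
    [1,0,0,0,0,0,0]
  ]
}}

```text
time_s: 8.67
tool_pos: [0.5193, 0.0818, 0.4441]
tool_rot: [179.8, -0.0, 0.0]
force: [0.4, 0.7, -0.2]
grip_width: 0.0006
```

```bash
python3 chk.py
```

```text
t 8.6667 tcp [0.5193 0.0818 0.4441] f [ 0.37  0.69 -0.19] q [ 42.   7. -58.  96.   6.  81. -16.]
top lamp_shade 0.82 1357 [710.5   8.1] [126.4 124.7] 45.9
top notepad 0.97 1163 [338.1 272.4] [151.5 107.5] 64.6
top notepad 0.7 2381 [830.1 223. ] [209.5 144.8] 45.5
top notepad 0.68 411 [654.2  24.7] [106.6  53.5] 86.0
top lamp 0.73 894 [605.4 163.5] [136.5 367.3] 1.0
side lamp_shade 0.97 1382 [702.9  -4.3] [ 94.6 126.7] 74.9
side notepad 0.93 1403 [701.5  21.4] [122.3 156.8] 81.7
side notepad 0.64 897 [336.6 276.9] [162.3 106.7] 63.3
side notepad 0.56 609 [865.4 217.5] [248.2 121.7] 74.2
side lamp 0.6 1506 [670.4 229.8] [216.5 300.4] 84.3
```

Emit:
{"name": "jog_arm", "arguments": {
  "rows": [
    [1,0,0,-0.03,0,0,0],
    [1,0,0,-0.03,0,0,0],
    [1,0.01,-0.0285,0,0,0,0],
    [1,0.01,-0.0285,0,0,0,0],
    [1,0.01,-0.0285,0,0,0,0],
    [1,0.01,-0.0285,0,0,0,0],
    [1,0.01,-0.0285,0,0,0,0],
    [1,0.01,-0.0285,0,0,0,0],
    [1,0.01,-0.0285,0,0,0,0],
    [1,0.01,-0.0285,0,0,0,0],
    [1,0,0,0,0,0,0]
  ]
}}

```text
time_s: 9.98
tool_pos: [0.6004, 0.3154, 0.5012]
tool_rot: [-179.7, 0.2, 0.5]
force: [-2.3, -0.2, -0.4]
grip_width: 0.0011
```

Run:
```python
from h import *
o=status.get_obs(); print(o['tool_pos'],o['qpos'].round(0))
L=[]
for c in ('top','side','wrist'):
    im,d=cams.read_camera(c); p=cams.camera_params(c)
    for r in landmark_of(c,'lamp_switch_top')[:2]: print(c,r['conf'],r['position'],atz(p,r['position'],.04).round(4))
    for r in outline_of(c,'lamp_switch_top')[:1]: print('box',r['box'],r['conf'])
    L.append(im[:,:,::-1])
L[0]=L[0][80:290,90:370];L[1]=L[1][20:230,140:420]
cv2.imwrite('pics/sw.png',np.hstack([cv2.resize(x,(400,300)) for x in L[1:]]))
```

```text
[0.60043929 0.31539446 0.50121517] [  6.  30. -57.  68.  25.  94. -45.]
top 0.6 [183.0, 152.1] [[0.6106 0.3127 0.04  ]]
box [150.0, 180.1, 155.1, 192.1] 0.57
wrist 0.7 [159.9, 255.1] [[0.5998 0.312  0.04  ]]
box [246.5, 153.2, 265.9, 172.3] 0.47
```

View pics/sw.png

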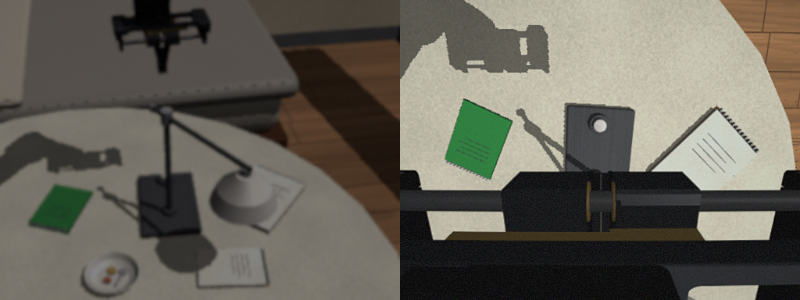

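Emit:
{"name": "jog_arm", "arguments": {
  "rows": [
    [1,0,0,0.03,0,0,0],
    [1,0,0,0.03,0,0,0],
    [1,0,0,0.03,0,0,0],
    [1,0,0,0.03,0,0,0],
    [1,0,0,0.03,0,0,0],
    [1,0,0,0.025,0,0,0],
    [1,0,0,0,0,0,0]
  ]
}}

```text
time_s: 11.02
tool_pos: [0.6002, 0.3064, 0.323]
tool_rot: [179.7, 0.4, -0.1]
force: [0.3, -0.1, -1.3]
grip_width: 0.0006
```

Run:
```python
from h import *
o=status.get_obs(); print(o['tool_pos'],o['qpos'].round(0))
rr,cc=np.mgrid[0:384,0:512]; rc=np.c_[rr.ravel(),cc.ravel()]; L=[]
for c in ('side','top'):
    im,d=cams.read_camera(c); p=cams.camera_params(c); P=world(p,rc,d.ravel())
    m=(d.ravel()>0)&(P[:,2]>.3)&(P[:,0]>.3)&(P[:,1]>.0)&(P[:,1]<.45)
    Q=P[m]; print(c,m.sum())
    for y0 in np.arange(.1,.42,.03):
        s=Q[(Q[:,1]>y0)&(Q[:,1]<y0+.03)&(Q[:,0]<.75)]
        if len(s): i=s[:,2].argmin(); print(round(y0,2),len(s),'zmin',s[i].round(3),'x',s[:,0].min().round(3),s[:,0].max().round(3),'zmax',s[:,2].max().round(3))
    L.append(im[:,:,::-1])
cv2.imwrite('pics/low.png',np.hstack([cv2.resize(L[0][0:210,90:370],(400,300)),cv2.resize(L[1][100:310,60:340],(400,300))]))
```

```text
[0.60019417 0.30644802 0.32302461] [  9.  35. -54.  84.  28.  77. -48.]
side 5488
0.1 417 zmin [0.467 0.129 0.528] x 0.436 0.495 zmax 0.608
0.13 348 zmin [0.483 0.158 0.517] x 0.469 0.521 zmax 0.595
0.16 307 zmin [0.518 0.189 0.508] x 0.493 0.549 zmax 0.583
0.19 259 zmin [0.599 0.191 0.3  ] x 0.52 0.599 zmax 0.57
0.22 295 zmin [0.599 0.247 0.48 ] x 0.547 0.608 zmax 0.557
0.25 1174 zmin [0.612 0.275 0.301] x 0.549 0.639 zmax 0.544
0.28 638 zmin [0.548 0.292 0.302] x 0.548 0.657 zmax 0.531
0.31 34 zmin [0.548 0.318 0.304] x 0.548 0.635 zmax 0.347
0.34 5 zmin [0.551 0.348 0.312] x 0.551 0.564 zmax 0.313
top 11061
0.1 1013 zmin [0.493 0.126 0.563] x 0.362 0.496 zmax 0.623
0.13 954 zmin [0.521 0.158 0.544] x 0.391 0.523 zmax 0.614
0.16 914 zmin [0.59  0.185 0.303] x 0.419 0.59 zmax 0.605
0.19 876 zmin [0.601 0.191 0.3  ] x 0.45 0.604 zmax 0.594
0.22 921 zmin [0.605 0.248 0.483] x 0.475 0.61 zmax 0.584
0.25 1112 zmin [0.589 0.271 0.305] x 0.501 0.641 zmax 0.575
0.28 908 zmin [0.627 0.282 0.321] x 0.523 0.658 zmax 0.566
0.31 480 zmin [0.66  0.31  0.521] x 0.551 0.66 zmax 0.563
0.34 86 zmin [0.61  0.354 0.522] x 0.573 0.618 zmax 0.556
```

View pics/low.png

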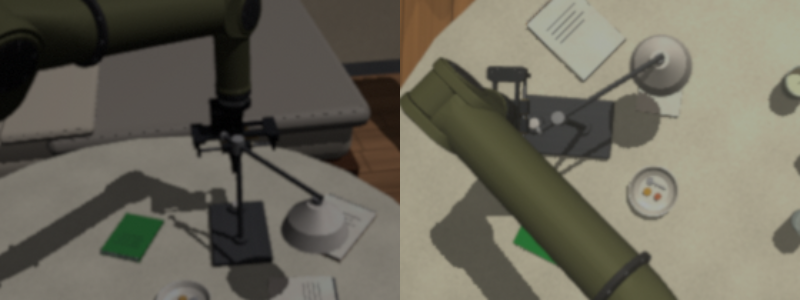

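Emit:
{"name": "jog_arm", "arguments": {
  "rows": [
    [1,0,-0.003,0.02,0,0,0],
    [1,0,0,0.02,0,0,0],
    [1,0,0,0.02,0,0,0],
    [1,0,0,0.02,0,0,0],
    [1,0,0,0.008,0,0,0],
    [1,0,0,0,0,0,0],
    [1,0,0,0,0,0,0],
    [1,0,0,0,0,0,0]
  ]
}}

```text
time_s: 11.78
tool_pos: [0.6017, 0.3126, 0.2431]
tool_rot: [-179.9, -0.2, -0.0]
force: [-0.7, 0.2, -0.8]
grip_width: 0.0004
```

Emit:
{"name": "jog_arm", "arguments": {
  "rows": [
    [1,0,0,0.005,0,0,0],
    [1,0,0,0.005,0,0,0],
    [1,0,0,0.005,0,0,0],
    [1,0,0,0.003,0,0,0],
    [1,0,0,0.002,0,0,0],
    [1,0,0,0,0,0,0],
    [1,0,0,0,0,0,0]
  ]
}}

```text
time_s: 12.37
tool_pos: [0.601, 0.3118, 0.2207]
tool_rot: [180.0, 0.0, -0.0]
force: [0.3, -0.9, 2.9]
grip_width: 0.0004
```

Emit:
{"name": "jog_arm", "arguments": {
  "rows": [
    [1,0,0,0.001,0,0,0],
    [1,0,0,0.001,0,0,0],
    [1,0,0,0.001,0,0,0],
    [1,0,0,0,0,0,0],
    [1,0,0,0,0,0,0]
  ]
}}

```text
time_s: 12.78
tool_pos: [0.6011, 0.3119, 0.2178]
tool_rot: [180.0, -0.0, -0.0]
force: [-1.6, -0.8, 2.7]
grip_width: 0.0002
```

Emit:
{"name": "jog_arm", "arguments": {
  "rows": [
    [1,0,0,0.001,0,0,0],
    [1,0,0,0.001,0,0,0],
    [1,0,0,0,0,0,0],
    [1,0,0,0,0,0,0]
  ]
}}

```text
time_s: 13.12
tool_pos: [0.6011, 0.312, 0.2166]
tool_rot: [180.0, -0.0, -0.0]
force: [-3.5, -3.5, 8.1]
grip_width: 0.0005
```

Emit:
{"name": "jog_arm", "arguments": {
  "rows": [
    [1,0,0,0.001,0,0,0],
    [1,0,0,0,0,0,0],
    [1,0,0,0,0,0,0]
  ]
}}

```text
time_s: 13.37
tool_pos: [0.6011, 0.3121, 0.2165]
tool_rot: [180.0, -0.0, -0.0]
force: [-4.0, -3.2, 12.7]
grip_width: 0.0008
```

Emit:
{"name": "jog_arm", "arguments": {
  "rows": [
    [1,0,0,-0.006,0,0,0],
    [1,0,0,-0.01,0,0,0],
    [1,0,0,-0.03,0,0,0],
    [1,0,0,-0.03,0,0,0],
    [1,0,0,-0.03,0,0,0],
    [1,0,0,-0.03,0,0,0],
    [1,0,0,-0.03,0,0,0],
    [1,0,0,-0.03,0,0,0],
    [1,0,0,-0.03,0,0,0],
    [1,0,0,-0.03,0,0,0],
    [1,0,0,0,0,0,0]
  ]
}}

```text
time_s: 14.28
tool_pos: [0.601, 0.3133, 0.4779]
tool_rot: [-179.7, -0.5, 0.0]
force: [-0.0, 1.0, 1.0]
grip_width: 0.0006
```

```bash
python3 chk.py
python3 - <<'E'
import cv2,numpy as np
a,b=[cv2.imread(f'pics/last_{c}.png') for c in ('top','side')]
cv2.imwrite('pics/end.png',np.hstack([cv2.resize(a[80:290,100:380],(400,300)),cv2.resize(b[60:270,120:400],(400,300))]))
E
```

```text
t 14.2833 tcp [0.601  0.3133 0.4779] f [-0.05  0.99  0.96] q [  7.  30. -57.  71.  25.  91. -45.]
top lamp_shade 0.6 1320 [706.6  10.2] [126.8 120.1] 86.0
top notepad 0.59 394 [653.1  20.4] [ 55.6 106.1] 0.3
top lamp 0.59 2060 [596.7 234.6] [209.6 138.7] 86.2
side lamp_shade 0.9 1394 [702.8  -4.2] [ 96.6 126.8] 74.3
side notepad 0.95 826 [334.9 271.2] [147.2 103.4] 63.5
side notepad 0.82 589 [829.4 226.5] [211.6 140.4] 46.0
side lamp 0.61 1508 [593.2 239.6] [218.6 137.2] 86.7
```

View pics/end.png

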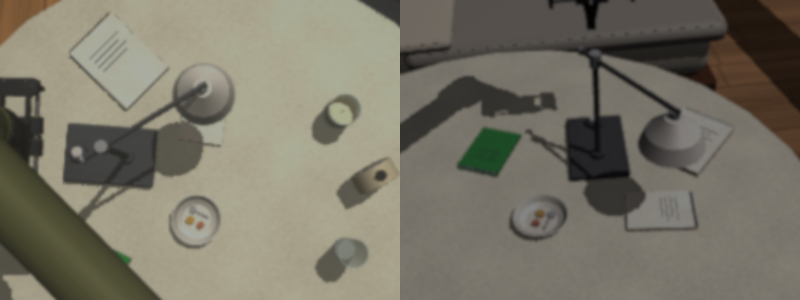

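```bash
python3 -c "
from cell import env
print(env.sign_off())"
```

```text
the job is handed in; nothing more can be done
None
```

I handed the job in after about 14 s of robot time. The shade is over the notepad, and the switch was pressed and let go. The sign-off reports no verdict.

- **Arm and shade:** I pushed the lamp's bare tube about 36° anticlockwise with the closed fingers, about 115 mm out from the column. The measured force was about 2 N or less. The last top view puts the shade at about (0.707, 0.009) m. The notepad measured (0.703, 0.013) m at the start, so they are about 6–10 mm apart against 35 mm allowed.
- **Switch:** I pressed it to a firm stop at about 5.5 mm of travel, with at most about 13 N measured when I checked. I then lifted the fingers about 260 mm clear, where the tool force read about zero. The switch's travel can't be read directly, so both the press and its return are judged from height and force.
- **Lamp foot:** it showed no shift beyond measurement noise, 2–3 mm.
- **Other things:** the dish, clock, candle and tumbler looked unmoved in the last picture.
- **What disagreed:** the notepad is now mostly hidden from above, and in the final check neither camera returned a usable outline of it. The last side-camera fit before the switch press gave (0.70, 0.02) m, consistent with the start. The side camera's shade centre reads about 10 mm towards −y of the top camera's, because it sees only one side of the dome.

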